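# Push the two pulled-out parts bins back into the row

## Task

Customers have left the red and the green parts bin standing out of the row on the stall table. Push each one back along the table with the fingertips until its back wall is fully home against the grey crate, square and in line with the blue bins. Push gently, without gripping, lifting, tipping or ramming a bin, and leave the blue bins and the other goods around them where they are.

Things in the scene. Friction and masses are not known exactly. Their poses are not given: they have to be found in the camera images.
- red_bin: Red open-fronted plastic bin, 160 mm deep (its x), 103 wide (y), 75 high, loaded with steel parts fixed in it below the rim; 0.5 to 1.0 kg, slides at 4 to 12 N. Origin: centre of its underside, on the table; x points from its mouth to its back wall, z up. It stands 40 to 85 mm out of the row, towards the robot, and up to 0.12 rad askew.
- red_bin_front (a point): The red bin's front lip: middle of its outer face, 20 mm up, 80 mm from the bin's origin towards its -x. The lip is a flat upright wall, full width and 36 mm high; behind its top edge the 3 mm side walls rise on a slope to full height 50 mm farther back.
- green_bin_front (a point): The green bin's front lip: middle of its outer face, 20 mm up, 80 mm from the bin's origin towards its -x. The lip is a flat upright wall, full width and 36 mm high; behind its top edge the 3 mm side walls rise on a slope to full height 50 mm farther back.
- green_bin: Green bin of the same make, size, axes and load as the red one; also 40 to 85 mm out of the row and up to 0.12 rad askew. Never next to the red one: at least one blue bin stands between them.
- crate_front (a point): Middle of the front wall of the large grey crate (600 mm along the row, 75 high, immovable) behind the bins, at table height: the flat wall that the bins stand against. x points into the crate, y along the row, turned up to 0.06 rad from the world's. A bin fully home has its origin at x = -0.080 here. The row's five places are 122 mm apart, the middle one at y = 0.
- blue_bin_1: Blue bin of the same make, size and axes as the red one. One of the three bins that already stand home in the row.
- blue_bin_2: Blue bin of the same make, size and axes as the red one. One of the three bins that already stand home in the row.
- blue_bin_3: Blue bin of the same make, size and axes as the red one. One of the three bins that already stand home in the row.
- oil_filter: Yellow screw-on oil filter standing upright, 68 mm across, 88 mm high; stands loose 20 to 75 mm in front of a blue bin. Origin: centre of its underside.
- bearing: Steel roller bearing lying flat, 72 mm across, 26 mm high, loose in front of the blue bin in the middle of the row. Origin: centre of its underside.
- jack: Red hydraulic bottle jack standing to the right of the row, base 100 by 85 mm, 150 mm high. Origin: centre of its underside.
- carton: Long cardboard carton with blue bands (a boxed shock absorber), 380 by 75 by 75 mm, lying to the left of the row, its long side along its x. Origin: centre of its underside.

How it is judged:
By the outcome, as a careful person would: the job done as asked, in the order asked, and still so for the second after the job is handed in, with the robot touching nothing.
It also fails if it takes over 51 s, if anything falls off the work surface, if the arm or the gripper's body presses on something with over 40 N, if the wrist force passes 120 N, or if a joint passes its speed limit or range.

## Robot

A 7-joint arm with a two-finger parallel gripper is mounted at the origin on the work surface. World frame = base frame: x ahead of the robot, y to its left, z up, the work surface at z = 0. Lengths are in m, angles in rad, forces in N, time in s.
With the tool pointing down it reaches from about 0.35 to 0.775 m from the base axis. Payload 3.1 kg.
Tool frame: the origin (TCP) lies on the centre line of the jaws, within the pads' length; the fingertips stand 14 mm ahead of it and the grasp point (between the pads) lies 5 mm behind it; z points along the fingers, y is the direction in which the jaws open and shut (so a half turn about z gives the same grasp; the last joint's range is limited). The gripper opens to 85 mm and grips with 20 to 120 N. Pads are 22 mm wide; open, the fingers measure 114 mm over their backs; the gripper's body (76 mm by 85 mm) begins 54 mm behind the grasp point. The pads swing forward as they close: fully open they stand 13 mm farther back than shut.
Start: joints at [-1.284, 0.311, 0.014, 1.512, -0.004, 1.319, -0.027], TCP at [0.178, 0.521, 0.245] pointing down, gripper open.
Joint ranges: [-2.7, 2.7], [-0.3, 1.91], [-1.27, 1.3], [0.12, 2.57], [-1.44, 4.58], [0.2, 2.03], [-3.05, 3.05]. Speed limits (rad/s): [2.79, 2.79, 3.14, 3.14, 3.14, 3.14, 3.14].

## Interface

Orientations are given as a unit quaternion [x, y, z, w].
In Python, from rig import manip gives the robot as it stands. Calls block until the motion is done:
- manip.move_ptp(position, orientation): joint-space move of the TCP to a pose.
- manip.move_straight(position, v=0.15, orientation=None, contact_N=None): straight line of the TCP; orientation=None keeps the orientation; v is the mean speed in m/s. With contact_N (N) it stops when the force on the tool has changed by that much, and returns True; else False.
- manip.set_joints(angles): joint-space move.
- manip.grip(opening, grip_force=None): finger opening in m; grip_force is the grip in N (None keeps the last); returns when the fingers have stopped.
- manip.dwell(seconds).
- manip.solve_ik(position, orientation): joint angles nearest the present ones, or None.
- manip.grab_frame(name): name is "scene" or "top" or "wrist"; returns the picture (400x640x3 uint8, blue, green, red); there is no depth.
- manip.camera_params(name): a dict with "fx", "fy", "cx", "cy" (pixels), "R" (3x3) and "t" (3): a world point X has camera coordinates R X + t. Camera axes: x right, y down, z forward; pixel columns grow to the right and rows downward; lengths in m; the calibration is good to about 2 mm. A picture is of the moment at which its call begins: read the wrist's pose just before it. camera_params takes no time and is no camera call; for the wrist camera it gives the pose at the moment of the call.
A pose or a line that the arm cannot do raises manip.PlanningError and nothing moves.
- manip.sign_off(): hands the job in, once; it reports no verdict.
Readings, each from a call of its own:
- manip.current_time(): time.
- manip.current_joints(): joint angles.
- manip.current_qd(): joint speeds.
- manip.current_tau(): joint torques, N m.
- manip.current_tool_pos(): TCP position.
- manip.current_orientation(): TCP orientation.
- manip.current_ft_force(): force on the tool from outside, world axes, zero at the start.
- manip.current_torque(): the same for the moment, N m.
- manip.current_gripper_width(): finger opening in m.
Only numpy, scipy, OpenCV 4.12 (cv2) and the standard library are available. Lean on these libraries where they do the work, as an engineer would, in place of code of your own. Each camera call takes 0.05 s, during which the arm holds its last target.

## Working session

There is one attempt and no reset: what is moved stays moved. The work goes in short steps, each a Python script; the robot and the scene stay as the last script left them, time stands still between calls to the robot, and variables do not carry over. Pictures are saved under pics/ and viewed, and the job is handed in when it is done.

```bash
mkdir -p pics; ls
python3 - <<'E'
from rig import manip
import cv2
for n in ["scene","top","wrist"]:
    p=manip.camera_params(n); f=manip.grab_frame(n); cv2.imwrite(f"pics/{n}0.png",f)
    import numpy as np
    print(n,p['fx'],p['fy'],p['cx'],p['cy'],np.round(p['R'],3).tolist(),np.round(p['t'],3), 'C',np.round(-np.array(p['R']).T@p['t'],3))
print(manip.current_time(),manip.current_tool_pos(),manip.current_orientation())
E
```

```text
pics
scene 451.68674974384686 451.68674974384686 314.55155307746236 203.77324291243926 [[0.659, 0.752, -0.01], [0.591, -0.525, -0.613], [-0.466, 0.398, -0.79]] [-0.37  -0.31   1.761] C [ 1.248 -0.585  1.198]
top 362.5009003602395 362.5009003602395 316.1533668732404 199.14627280208595 [[0.02, -1.0, 0.017], [-0.984, -0.023, -0.174], [0.174, -0.014, -0.985]] [-0.016  0.577  1.059] C [0.384 0.012 1.144]
wrist 311.5016745260702 311.5016745260702 319.4034243824302 202.54271064220865 [[0.323, 0.946, -0.001], [0.909, -0.31, 0.28], [0.264, -0.091, -0.96]] [-0.549 -0.036  0.377] C [0.11  0.543 0.372]
0.15 [0.17739809 0.52004114 0.24448072] [ 1.63610978e-01  9.86524520e-01 -8.98524637e-04 -1.05436593e-04]
```

View pics/top0.png

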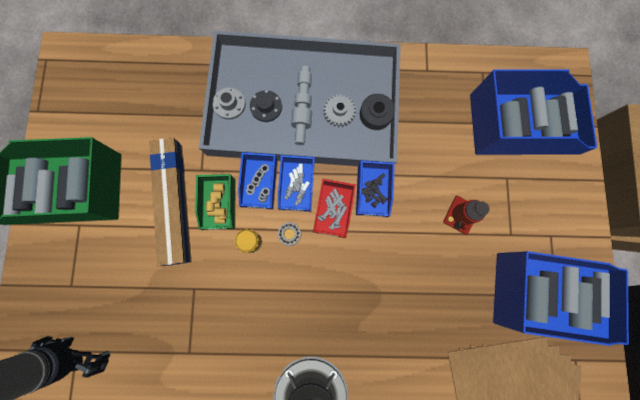

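View pics/scene0.png

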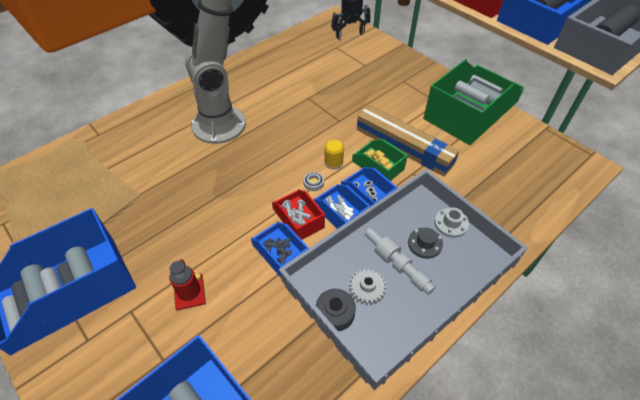

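```bash
cat > h.py <<'E'
import numpy as np, cv2
from rig import manip
def cast(p,uv,z):
    uv=np.atleast_2d(np.array(uv,float)); R=np.array(p['R']);t=np.array(p['t']);C=-R.T@t
    d=np.c_[(uv[:,0]-p['cx'])/p['fx'],(uv[:,1]-p['cy'])/p['fy'],np.ones(len(uv))]@R
    return C+d*((z-C[2])/d[:,2])[:,None]
def proj(p,X):
    X=np.atleast_2d(X)@np.array(p['R']).T+np.array(p['t'])
    return np.c_[p['fx']*X[:,0]/X[:,2]+p['cx'],p['fy']*X[:,1]/X[:,2]+p['cy']]
E
python3 - <<'E'
from h import *
p=manip.camera_params('top')
for n,uv,z in [("crate front L",(203,149),.075),("crate front R",(397,160),.075),("green lip L",(197,230),.036),("green lip R",(233,229),.036),("red lip L",(314,233),.036),("red lip R",(347,237),.036),("filter",(247,240),.088),("bearing",(289,234),.026),("jack",(462,215),0),("blue1 L",(241,207),.036),("blue1R",(272,207),.036),("b2L",(279,209),.036),("b2R",(311,210),.036),("b3L",(358,215),.036),("b3R",(391,215),.036),("carton",(190,262),.075)]:
    print(n,np.round(cast(p,uv,z)[0],3))
f=cv2.imread('pics/top0.png')[120:270,140:420]
cv2.imwrite('pics/top0z.png',cv2.resize(f,None,fx=2.85,fy=2.85,interpolation=cv2.INTER_CUBIC))
E
```

```text
crate front L [0.72  0.346 0.075]
crate front R [ 0.7   -0.248  0.075]
green lip L [0.476 0.357 0.036]
green lip R [0.481 0.248 0.036]
red lip L [0.475 0.001 0.036]
red lip R [ 0.465 -0.1    0.036]
filter [0.446 0.195 0.088]
bearing [0.471 0.078 0.026]
jack [ 0.545 -0.472  0.   ]
blue1 L [0.55  0.228 0.036]
blue1R [0.552 0.133 0.036]
b2L [0.546 0.111 0.036]
b2R [0.545 0.012 0.036]
b3L [ 0.533 -0.133  0.036]
b3R [ 0.535 -0.235  0.036]
carton [0.38  0.358 0.075]
```

View pics/top0z.png

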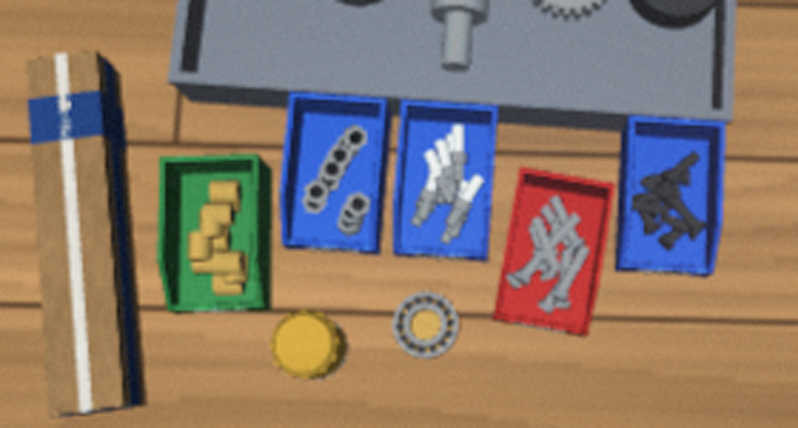

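```bash
cat >> h.py <<'E'
from scipy.spatial.transform import Rotation as Ro
def q(psi):
    c,s=np.cos(psi),np.sin(psi)
    return Ro.from_matrix(np.array([[-c,-s,0],[-s,c,0],[0,0,-1]])).as_quat()
E
python3 - <<'E'
from h import *
import pickle
out={}
for i,y in enumerate([0.22,-0.03]):
    manip.move_ptp([0.38,y,0.24],q(0))
    manip.dwell(0.2)
    out[i]=p=manip.camera_params('wrist'); f=manip.grab_frame('wrist'); cv2.imwrite(f"pics/w{i}.png",f)
    print(manip.current_time(),manip.current_tool_pos(),manip.current_joints())
pickle.dump(out,open('w.pkl','wb'))
E
```

```text
1.7583 [0.37967864 0.22090617 0.23990936] [-0.7794612   0.08427459  0.23034159  1.80631864 -0.02025254  1.25342666
  1.02917197]
2.9917 [ 0.38026147 -0.02883364  0.23991321] [-0.49323763 -0.05621152  0.50508037  1.93978648  0.02897717  1.25137041
  1.5756456 ]
```

View pics/w0.png

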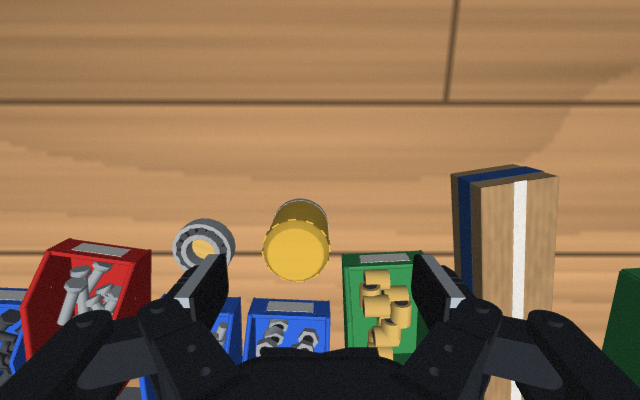

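View pics/w1.png

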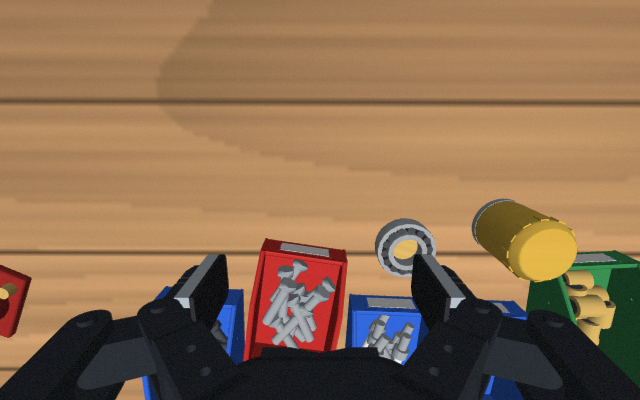

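```bash
cat >> h.py <<'E'
def lipfit(f,p,mask,u0,u1,v0,v1,z=0.0):
    us=[];vs=[]
    for u in range(u0,u1):
        c=np.where(mask[v0:v1,u])[0]
        if len(c)>4: us.append(u);vs.append(v0+c[0]-0.5)
    us=np.array(us);vs=np.array(vs)
    if len(us)<10: return None
    k=np.ones(len(us),bool)
    for _ in range(6):
        a=np.polyfit(us[k],vs[k],1); r=vs-np.polyval(a,us); k=np.abs(r)<1.5
    uk=us[k]; e=np.array([[uk.min()-.5,np.polyval(a,uk.min()-.5)],[uk.max()+.5,np.polyval(a,uk.max()+.5)]])
    X=cast(p,e,z)[:,:2]
    d=X[1]-X[0]; 
    if d[1]<0: d=-d
    return dict(px=np.round(e,1).tolist(),X=np.round(X,4).tolist(),mid=np.round(X.mean(0),4),w=round(float(np.linalg.norm(d)),4),yaw=round(float(-np.arctan2(d[0],d[1])),4),n=(int(k.sum()),len(us)))
def masks(f):
    h=cv2.cvtColor(f,cv2.COLOR_BGR2HSV);H,S,V=cv2.split(h)
    return dict(red=((H<8)|(H>172))&(S>140)&(V>40),green=(H>45)&(H<85)&(S>110)&(V>25),blue=(H>100)&(H<130)&(S>120)&(V>35))
E
python3 - <<'E'
from h import *
import pickle
P=pickle.load(open('w.pkl','rb'))
f0=cv2.imread('pics/w0.png');f1=cv2.imread('pics/w1.png')
m0=masks(f0);m1=masks(f1)
print('red w1',lipfit(f1,P[1],m1['red'],230,370,225,300))
print('red w0',lipfit(f0,P[0],m0['red'],30,170,225,262))
print('green w0',lipfit(f0,P[0],m0['green'],335,420,230,300))
print('green w1',lipfit(f1,P[1],m1['green'],575,640,230,300))
print('blue w0 c',lipfit(f0,P[0],m0['blue'],247,333,285,330))
print('blue w0 r',lipfit(f0,P[0],m0['blue'],228,242,285,330))
print('blue w1 mid',lipfit(f1,P[1],m1['blue'],348,420,285,330))
print('blue w1 r',lipfit(f1,P[1],m1['blue'],225,245,285,330))
# crate from top: crate front top edge
p=manip.camera_params('top'); f=cv2.imread('pics/top0.png'); g=cv2.cvtColor(f,cv2.COLOR_BGR2GRAY).astype(float)
print(f[140:175:1,330].tolist())
print(f[140:175:1,220].tolist())
E
```

```text
red w1 {'px': [[259.5, 248.3], [325.5, 245.8]], 'X': [[0.4775, -0.1048], [0.4739, -0.0201]], 'mid': array([ 0.4757, -0.0624]), 'w': 0.0847, 'yaw': 0.0433, 'n': (15, 96)}
red w0 {'px': [[64.5, 238.6], [150.5, 249.4]], 'X': [[0.4637, -0.102], [0.4785, 0.0049]], 'mid': array([ 0.4711, -0.0485]), 'w': 0.1079, 'yaw': -0.1381, 'n': (84, 108)}
green w0 {'px': [[341.5, 254.0], [414.5, 251.0]], 'X': [[0.4847, 0.2503], [0.4803, 0.3442]], 'mid': array([0.4825, 0.2972]), 'w': 0.094, 'yaw': 0.0468, 'n': (67, 73)}
green w1 {'px': [[576.5, 252.0], [620.5, 251.9]], 'X': [[0.4817, 0.3036], [0.4815, 0.3603]], 'mid': array([0.4816, 0.332 ]), 'w': 0.0568, 'yaw': 0.0051, 'n': (43, 65)}
blue w0 c {'px': [[252.5, 298.0], [328.5, 300.8]], 'X': [[0.5497, 0.1317], [0.554, 0.2342]], 'mid': array([0.5519, 0.183 ]), 'w': 0.1026, 'yaw': -0.0417, 'n': (76, 83)}
blue w0 r {'px': [[227.5, 296.7], [239.5, 297.3]], 'X': [[0.5478, 0.0981], [0.5486, 0.1142]], 'mid': array([0.5482, 0.1062]), 'w': 0.0161, 'yaw': -0.0469, 'n': (12, 13)}
blue w1 mid {'px': [[349.5, 294.1], [413.5, 297.0]], 'X': [[0.5443, 0.0127], [0.5485, 0.0992]], 'mid': array([0.5464, 0.056 ]), 'w': 0.0865, 'yaw': -0.049, 'n': (64, 72)}Traceback (most recent call last):
  File "<stdin>", line 13, in <module>
  File "h.py", line 23, in lipfit
    a=np.polyfit(us[k],vs[k],1); r=vs-np.polyval(a,us); k=np.abs(r)<1.5
    raise TypeError("expected non-empty vector for x")
TypeError: expected non-empty vector for x
```

Run:
```python
from h import *
import pickle
P=pickle.load(open('w.pkl','rb'))
f0=cv2.imread('pics/w0.png');f1=cv2.imread('pics/w1.png')
m1=masks(f1)
print('red w1',lipfit(f1,P[1],m1['red'],266,347,232,270))
print('blue r w1',lipfit(f1,P[1],m1['blue'],228,243,285,310))
p=manip.camera_params('top'); f=cv2.imread('pics/top0.png')
print(f[148:168,330].tolist()); print(f[145:162,225].tolist())
a=cv2.resize(f1[225:325,240:370],None,fx=4,fy=4,interpolation=cv2.INTER_CUBIC)
cv2.imwrite('pics/z1.png',a)
```

```text
red w1 {'px': [[265.5, 238.1], [345.5, 249.9]], 'X': [[0.4634, -0.0964], [0.4795, 0.0057]], 'mid': array([ 0.4715, -0.0454]), 'w': 0.1033, 'yaw': -0.1566, 'n': (80, 81)}
blue r w1 {'px': [[227.5, 288.9], [242.5, 289.6]], 'X': [[0.5367, -0.1505], [0.5376, -0.1305]], 'mid': array([ 0.5372, -0.1405]), 'w': 0.02, 'yaw': -0.0464, 'n': (15, 15)}
[[149, 137, 128], [150, 138, 130], [152, 140, 131], [152, 140, 132], [150, 138, 130], [153, 141, 131], [154, 141, 133], [152, 139, 131], [155, 141, 133], [128, 119, 111], [72, 65, 63], [69, 64, 63], [66, 60, 57], [67, 59, 58], [66, 57, 57], [67, 64, 65], [76, 93, 116], [86, 123, 160], [91, 129, 165], [89, 124, 162]]
[[149, 138, 130], [152, 137, 129], [152, 139, 131], [149, 137, 128], [145, 134, 125], [105, 96, 92], [60, 52, 49], [59, 55, 55], [60, 56, 52], [58, 54, 51], [60, 54, 52], [67, 71, 80], [79, 109, 137], [89, 134, 174], [88, 133, 173], [92, 136, 179], [92, 136, 178]]
```

View pics/z1.png

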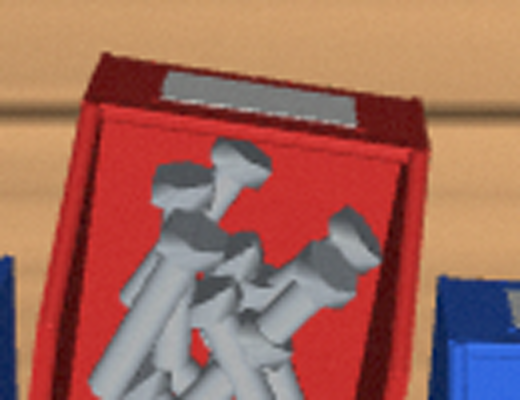

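Run:
```python
from h import *
import pickle
P=pickle.load(open('w.pkl','rb'))
f0=cv2.imread('pics/w0.png')
m0=masks(f0)
print('green w0',lipfit(f0,P[0],m0['green'],345,413,245,265))
p=manip.camera_params('top'); f=cv2.imread('pics/top0.png'); g=cv2.cvtColor(f,cv2.COLOR_BGR2GRAY).astype(float)
T=[];B=[]
for u in list(range(208,238))+list(range(318,355)):
    vp=150+(u-225)*0.0625
    col=g[:,u]
    w=np.arange(int(vp)-5,int(vp)+5)
    # subpixel crossing of 100
    for v in w:
        if col[v]>=100>col[v+1]: T.append((u,v+(col[v]-100)/(col[v]-col[v+1]))); break
    for v in range(int(vp)+3,int(vp)+12):
        if col[v]<88<=col[v+1]: B.append((u,v+(88-col[v])/(col[v+1]-col[v]))); break
for n,A,z in(('top',T,.075),('bot',B,0.)):
    A=np.array(A);k=np.ones(len(A),bool)
    for _ in range(5):
        a=np.polyfit(A[k,0],A[k,1],1);k=abs(A[:,1]-np.polyval(a,A[:,0]))<.7
    X=cast(p,[(205,np.polyval(a,205)),(395,np.polyval(a,395))],z);d=X[0]-X[1]
    print(n,k.sum(),len(k),a,X.round(4).tolist(),'yaw',-np.arctan2(d[0],d[1]))
a=np.vstack([cv2.resize(f[130:250,180:420],None,fx=3,fy=3,interpolation=cv2.INTER_CUBIC)])
cv2.imwrite('pics/z2.png',a)
z=cv2.resize(f0[235:335,235:435],None,fx=4,fy=4,interpolation=cv2.INTER_CUBIC);cv2.imwrite('pics/z3.png',z)
```

```text
green w0 {'px': [[344.5, 253.9], [412.5, 251.1]], 'X': [[0.4844, 0.2542], [0.4804, 0.3416]], 'mid': array([0.4824, 0.2979]), 'w': 0.0876, 'yaw': 0.0463, 'n': (24, 24)}
top 67 67 [7.03485893e-02 1.34122661e+02] [[0.7216, 0.3399, 0.075], [0.6941, -0.2416, 0.075]] yaw -0.04718683676872787
bot 67 67 [7.00509449e-02 1.40598060e+02] [[0.7236, 0.3613, 0.0], [0.6945, -0.259, 0.0]] yaw -0.04697755509776358
```

View pics/z2.png

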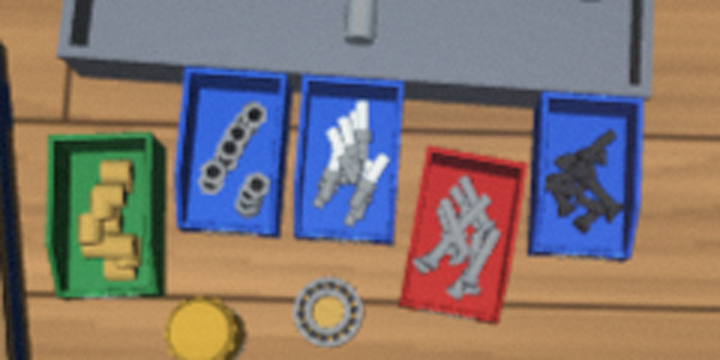

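View pics/z3.png

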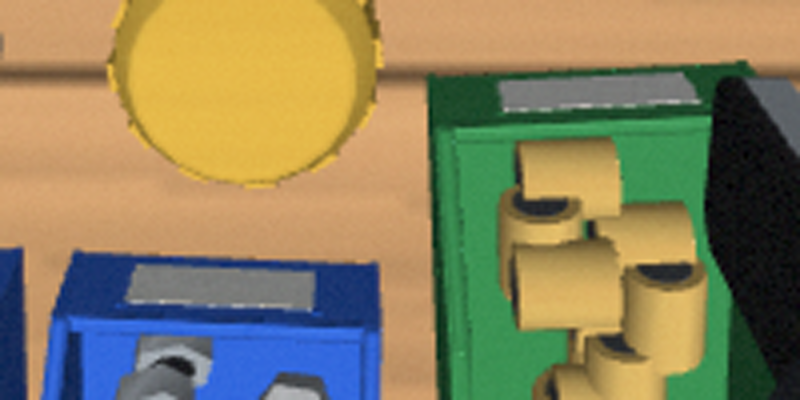

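```bash
cat >> h.py <<'E'
def st(tag):
    print(tag,'t%.2f'%manip.current_time(),np.round(manip.current_tool_pos(),4),'F',np.round(manip.current_ft_force(),1),'M',np.round(manip.current_torque(),2))
def approach(lip,yaw):
    x=np.array([np.cos(yaw),np.sin(yaw)])
    a=lip-x*0.040
    manip.grip(0.050)
    manip.move_ptp([*a,0.15],q(yaw)); manip.move_straight([*a,0.022],v=0.12); st('down')
    e=lip-x*0.004
    r=manip.move_straight([*e,0.022],v=0.03,contact_N=2.5); st('contact %s'%r)
E
python3 - <<'E'
from h import *
approach(np.array([0.4715,-0.0454]),-0.157)
print(manip.current_gripper_width())
p=manip.camera_params('wrist'); cv2.imwrite('pics/w2.png',manip.grab_frame('wrist'))
cv2.imwrite('pics/t2.png',cv2.resize(manip.grab_frame('scene')[130:300,200:480],None,fx=2.8,fy=2.8))
E
```

```text
down t5.15 [ 0.4328 -0.0392  0.0227] F [ 0.5 -0.4  0.3] M [-0.02 -0.03 -0.03]
contact True t6.08 [ 0.461  -0.0437  0.0215] F [ 0.3 -0.1  0.6] M [ 0.    0.03 -0.  ]
0.050026929881413974
```

View pics/w2.png

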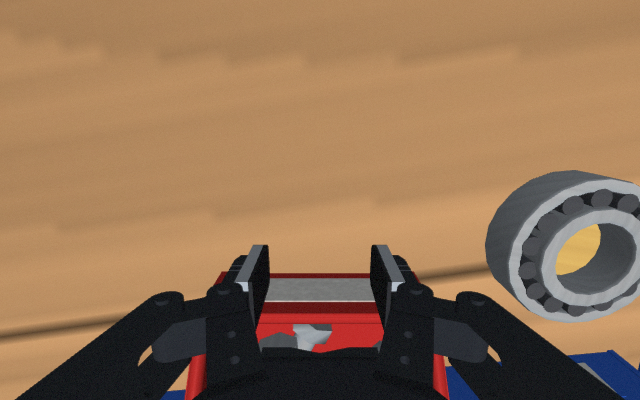

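View pics/t2.png

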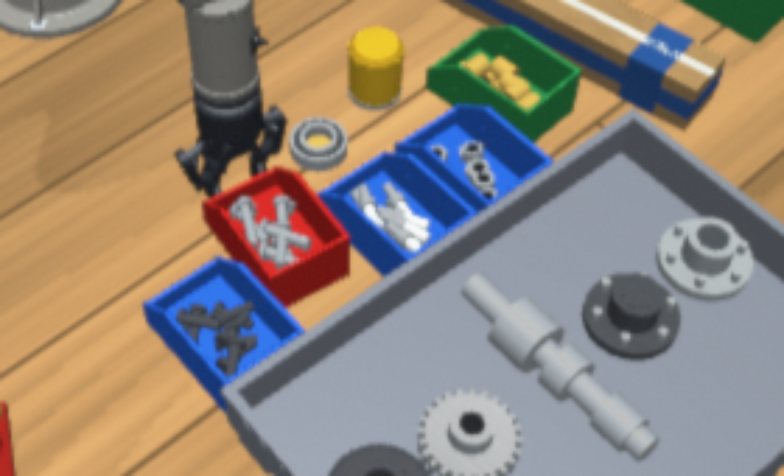

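```bash
cat >> h.py <<'E'
YC=-0.047; XH=np.array([np.cos(YC),np.sin(YC)])
E
python3 - <<'E'
from h import *
g=np.array([0.5298,-0.0583])-XH*0.008
manip.move_straight([*g,0.022],v=0.04,orientation=q(YC)); st('near')
p=manip.camera_params('wrist'); cv2.imwrite('pics/w3.png',manip.grab_frame('wrist'))
cv2.imwrite('pics/t3.png',cv2.resize(manip.grab_frame('top')[130:250,180:420],None,fx=3,fy=3,interpolation=cv2.INTER_CUBIC))
E
```

```text
near t7.91 [ 0.5218 -0.058   0.0221] F [-2.2 -0.7 -1.9] M [ 0.04  0.48 -0.02]
```

View pics/w3.png

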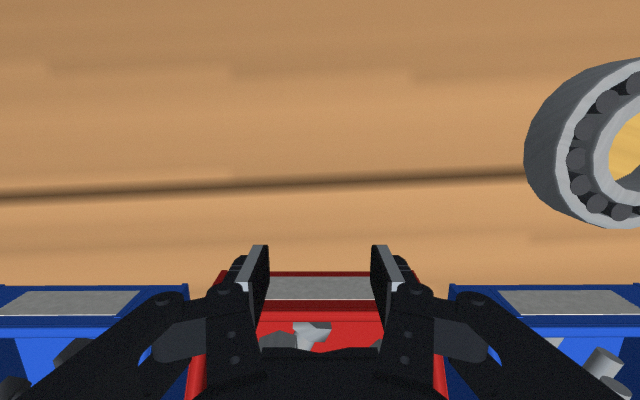

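View pics/t3.png

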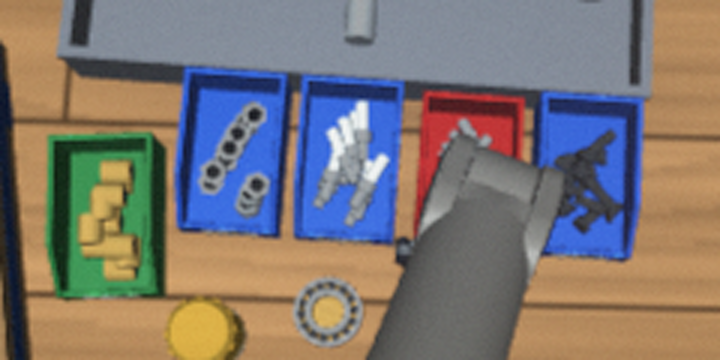

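Run:
```python
from h import *
g=np.array([0.5298,-0.0583])+XH*0.006
r=manip.move_straight([*g,0.022],v=0.02,contact_N=14); st('home %s'%r)
manip.dwell(0.2); st('hold')
p=manip.camera_params('wrist'); cv2.imwrite('pics/w4.png',manip.grab_frame('wrist'))
```

```text
home True t8.64 [ 0.5303 -0.0583  0.0212] F [-0.2 -0.2 -0.5] M [ 0.03 -0.05  0.04]
hold t8.84 [ 0.5283 -0.0581  0.0203] F [-0.3  1.2 -0.2] M [-0.06 -0.07  0.  ]
```

View pics/w4.png

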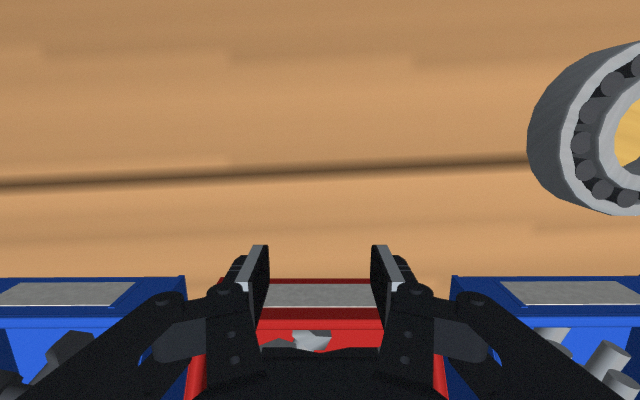

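Run:
```python
from h import *
g=np.array([0.5298,-0.0583])+XH*0.008
r=manip.move_straight([*g,0.022],v=0.015,contact_N=22); st('home %s'%r)
b=np.array(manip.current_tool_pos())[:2]-XH*0.04
manip.move_straight([*b,0.022],v=0.1); st('back')
manip.move_straight([*b,0.20],v=0.2)
m=np.array([0.44,-0.0543+.06]);manip.move_ptp([0.44,0.03,0.22],q(0))
manip.dwell(.1)
p=manip.camera_params('wrist'); f=manip.grab_frame('wrist'); cv2.imwrite('pics/w5.png',f)
import pickle; pickle.dump(p,open('w5.pkl','wb')); st('v')
```

```text
home False t9.76 [ 0.5308 -0.0583  0.0207] F [-10.5   1.1   7.6] M [0.16 2.33 0.1 ]
back t10.38 [ 0.4923 -0.0565  0.0224] F [ 1.2 -1.1  0.4] M [-0.01  0.03  0.01]
v t12.06 [0.4401 0.0286 0.2194] F [ 0.4 -0.3 -0.2] M [-0.    0.02  0.03]
```

View pics/w5.png

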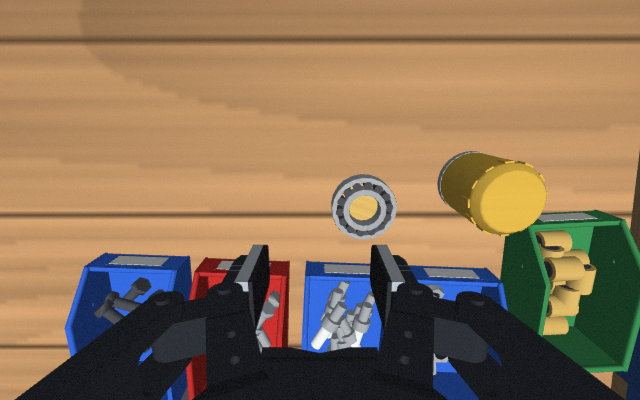

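Run:
```python
from h import *
import pickle
p=pickle.load(open('w5.pkl','rb'));f=cv2.imread('pics/w5.png');m=masks(f)
for n,c,u0,u1 in [('b3','blue',92,190),('red','red',202,250),('redr','red',268,288),('b2','blue',307,368),('b1','blue',424,490)]:
    print(n,lipfit(f,p,m[c],u0,u1,245,290))
cv2.imwrite('pics/z5.png',cv2.resize(f[240:310,70:330],None,fx=3,fy=3,interpolation=cv2.INTER_CUBIC))
```

```text
b3 {'px': [[100.5, 253.2], [188.5, 256.1]], 'X': [[0.5331, -0.2375], [0.5373, -0.1309]], 'mid': array([ 0.5352, -0.1842]), 'w': 0.1067, 'yaw': -0.0393, 'n': (88, 98)}
red {'px': [[203.5, 257.3], [226.5, 258.7]], 'X': [[0.5388, -0.1127], [0.5408, -0.0848]], 'mid': array([ 0.5398, -0.0988]), 'w': 0.028, 'yaw': -0.0718, 'n': (23, 25)}
redr {'px': [[268.5, 260.5], [287.5, 260.5]], 'X': [[0.5433, -0.0335], [0.5434, -0.0103]], 'mid': array([ 0.5434, -0.0219]), 'w': 0.0233, 'yaw': -0.002, 'n': (19, 20)}
b2 {'px': [[306.5, 261.1], [367.5, 263.7]], 'X': [[0.5442, 0.013], [0.548, 0.088]], 'mid': array([0.5461, 0.0505]), 'w': 0.075, 'yaw': -0.0496, 'n': (61, 61)}
b1 {'px': [[423.5, 265.8], [488.5, 268.3]], 'X': [[0.551, 0.1571], [0.5545, 0.2377]], 'mid': array([0.5527, 0.1974]), 'w': 0.0807, 'yaw': -0.044, 'n': (65, 66)}
```

View pics/z5.png

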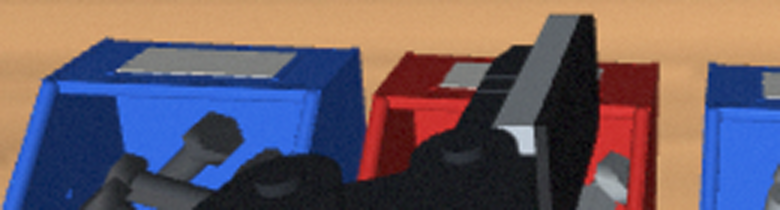

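Run:
```python
from h import *
approach(np.array([0.4822,0.3022]),0.046)
g=np.array([0.5580,0.3067])-XH*(0.011+0.008)
manip.move_straight([*g,0.022],v=0.04,orientation=q(YC)); st('near')
cv2.imwrite('pics/w6.png',manip.grab_frame('wrist'))
cv2.imwrite('pics/t6.png',cv2.resize(manip.grab_frame('top')[130:250,140:420],None,fx=2.8,fy=2.8,interpolation=cv2.INTER_CUBIC))
```

```text
down t14.57 [0.443  0.3008 0.0228] F [ 0.   0.4 -0.1] M [-0.01  0.01  0.01]
contact True t15.48 [0.4708 0.3014 0.0214] F [-0.6  0.5  0.4] M [-0.01 -0.04  0.03]
near t17.37 [0.539  0.3075 0.0221] F [-2.6  0.4 -1.8] M [-0.01  0.57 -0.01]
```

View pics/w6.png

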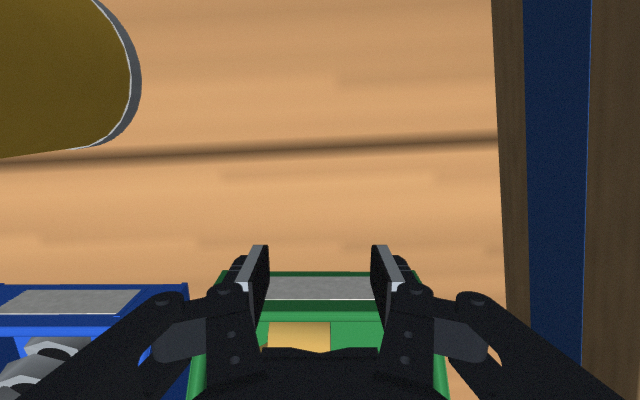

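View pics/t6.png

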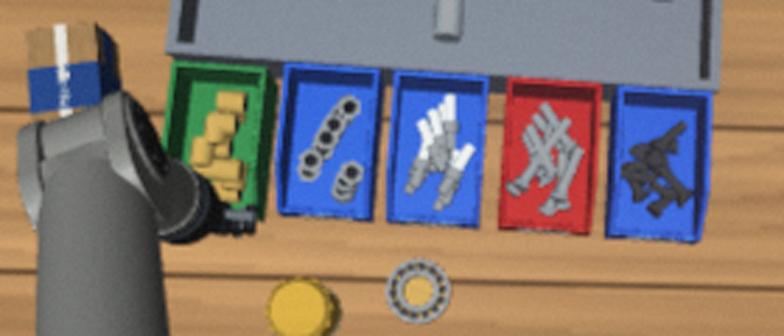

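Run:
```python
from h import *
g=np.array([0.5580,0.3067])-XH*0.011
e=g+XH*0.006
r=manip.move_straight([*e,0.022],v=0.02,contact_N=14); st('home %s'%r)
e=g+XH*0.010
r=manip.move_straight([*e,0.022],v=0.015,contact_N=22); st('home %s'%r)
manip.dwell(.3); st('hold')
b=np.array(manip.current_tool_pos())[:2]-XH*0.04
manip.move_straight([*b,0.022],v=0.1); st('back')
manip.move_straight([*b,0.20],v=0.2)
# views with hand offset sideways so that the lips show
import pickle; P={}
for i,y in enumerate([0.20,-0.12]):
    manip.move_ptp([0.44,y,0.22],q(0)); manip.dwell(.1)
    P[i]=manip.camera_params('wrist'); cv2.imwrite(f'pics/e{i}.png',manip.grab_frame('wrist'))
pickle.dump(P,open('e.pkl','wb')); st('v')
```

```text
home True t18.07 [0.5472 0.3073 0.0214] F [0.3 0.4 0.5] M [-0.09 -0.04  0.01]
home False t19.14 [0.5476 0.307  0.0204] F [-14.9  -2.4   8.2] M [-0.45  2.9  -0.2 ]
hold t19.44 [0.5476 0.307  0.0203] F [-15.2  -1.9   8.4] M [-0.45  2.99 -0.2 ]
back t20.08 [0.5089 0.3088 0.0223] F [-0.1  0.7  0.2] M [ 0.07 -0.07  0.07]
v t23.23 [ 0.4406 -0.1183  0.2198] F [ 0.   0.4 -0.5] M [-0.01  0.03 -0.01]
```

View pics/e0.png

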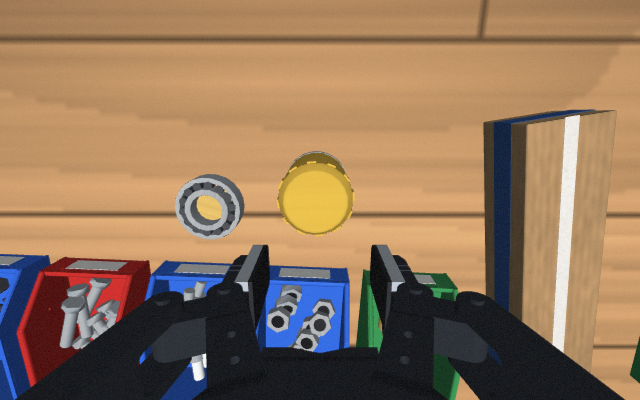

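View pics/e1.png

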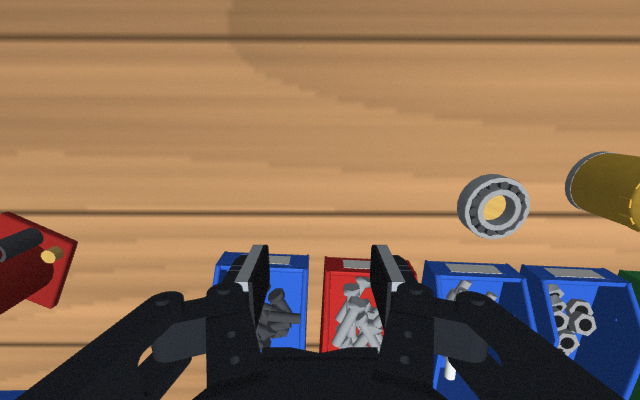

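Run:
```python
from h import *
import pickle
P=pickle.load(open('e.pkl','rb'))
for i,L in [(0,[('red','red',64,150),('b2','blue',163,238),('b1','blue',270,348),('green l','green',418,450),('green r','green',362,375)]),(1,[('b3','blue',223,250),('b3l','blue',270,309),('red','red',328,370),('b2','blue',429,520),('b1','blue',540,620)])]:
    f=cv2.imread(f'pics/e{i}.png');m=masks(f)
    for n,c,u0,u1 in L: print(i,n,lipfit(f,P[i],m[c],u0,u1,245,300))
f=cv2.imread('pics/e0.png');a=cv2.resize(f[240:300,20:470],None,fx=1.77,fy=1.77,interpolation=cv2.INTER_CUBIC)
t=manip.grab_frame('top');b=cv2.resize(t[120:260,140:420],None,fx=2.8,fy=2.8,interpolation=cv2.INTER_CUBIC)
cv2.imwrite('pics/z6.png',a);cv2.imwrite('pics/t7.png',b)
```

```text
0 red {'px': [[63.5, 256.9], [148.5, 260.7]], 'X': [[0.539, -0.1108], [0.544, -0.0079]], 'mid': array([ 0.5415, -0.0594]), 'w': 0.103, 'yaw': -0.048, 'n': (85, 86)}
0 b2 {'px': [[163.5, 260.9], [223.5, 263.2]], 'X': [[0.5443, 0.0104], [0.5474, 0.0837]], 'mid': array([0.5458, 0.047 ]), 'w': 0.0733, 'yaw': -0.0421, 'n': (60, 61)}
0 b1 {'px': [[269.5, 265.2], [346.5, 268.4]], 'X': [[0.55, 0.14], [0.5543, 0.235]], 'mid': array([0.5521, 0.1875]), 'w': 0.095, 'yaw': -0.045, 'n': (77, 78)}
0 green l {'px': [[429.5, 273.4], [446.5, 273.7]], 'X': [[0.5612, 0.3383], [0.5616, 0.3594]], 'mid': array([0.5614, 0.3489]), 'w': 0.0212, 'yaw': -0.0213, 'n': (17, 20)}Traceback (most recent call last):
  File "<stdin>", line 6, in <module>
  File "h.py", line 23, in lipfit
    a=np.polyfit(us[k],vs[k],1); r=vs-np.polyval(a,us); k=np.abs(r)<1.5
    raise TypeError("expected non-empty vector for x")
TypeError: expected non-empty vector for x
```

Run:
```python
from h import *
import pickle
manip.move_ptp([0.44,0.08,0.22],q(0)); manip.dwell(.15)
p=manip.camera_params('wrist'); f=manip.grab_frame('wrist'); cv2.imwrite('pics/e2.png',f); pickle.dump(p,open('e2.pkl','wb'))
t=manip.grab_frame('top');b=cv2.resize(t[120:260,140:420],None,fx=2.8,fy=2.8,interpolation=cv2.INTER_CUBIC)
cv2.imwrite('pics/t7.png',b);cv2.imwrite('pics/t7full.png',t); st('')
cv2.imwrite('pics/z7.png',cv2.resize(f[240:340,400:640],None,fx=3,fy=3,interpolation=cv2.INTER_CUBIC))
```

```text
t24.29 [0.4403 0.0783 0.2201] F [-1.1 -0.5  0.4] M [-0.03  0.03  0.01]
```

View pics/t7.png

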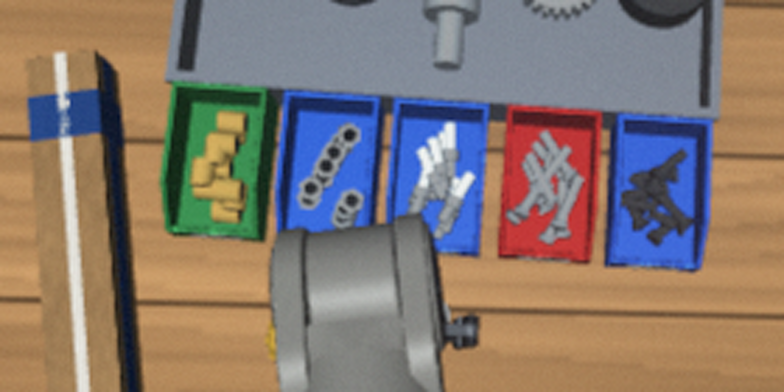

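View pics/z7.png

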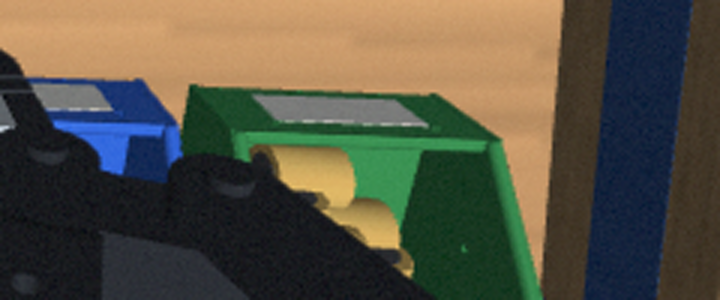

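Run:
```python
from h import *
import pickle
p=pickle.load(open('e2.pkl','rb'));f=cv2.imread('pics/e2.png');m=masks(f)
print('green',lipfit(f,p,m['green'],464,545,255,300)); print('b1',lipfit(f,p,m['blue'],412,447,255,300))
print('corners z7',cast(p,[(400+188/3,240+85/3),(400+436/3,240+94/3),(400+140/3,240+79/3)],0).round(4).tolist())
```

```text
green {'px': [[463.5, 268.8], [544.5, 271.9]], 'X': [[0.5571, 0.256], [0.5619, 0.3573]], 'mid': array([0.5595, 0.3066]), 'w': 0.1014, 'yaw': -0.0481, 'n': (76, 81)}
b1 {'px': [[415.5, 265.8], [446.5, 266.8]], 'X': [[0.5527, 0.1961], [0.5542, 0.2346]], 'mid': array([0.5535, 0.2153]), 'w': 0.0385, 'yaw': -0.0384, 'n': (31, 31)}
corners z7 [[0.5564, 0.2548, 0.0], [0.5611, 0.3581, 0.0], [0.5536, 0.2347, 0.0]]
```

Run:
```python
from h import *
manip.sign_off(); print(manip.current_time())
```

```text
the job is handed in; nothing more can be done
the job is handed in; nothing more can be done
```

I pushed the red bin, then the green one, back against the grey crate. Each was pushed on its front lip with two fingertips (jaws 50 mm apart), turned square on the way, then pressed lightly against the wall. I handed the job in after about 24 s of the 51 s, with the arm lifted clear.

| Last check (wrist camera, before hand-in) | Red bin | Green bin | Row and crate |
|---|---|---|---|
| Angle | -0.048 rad | -0.048 rad | about -0.047 rad |
| Front lip against the blue-bin line | within about 1 mm | reads about 1.5 mm deeper | – |
| Place along the row | within about 1 mm | within about 1 mm | – |
| Force along the push, holding at the wall | 10.5 N | 15 N | – |

- **Disagreements:** The green lip's 1.5 mm is about one pixel, so I put it down to the edge threshold. One earlier, partly hidden view put the red bin about 2.5 mm off sideways, but the clear view did not confirm it.
- **Press thresholds:** The last press on each bin did not reach its 22 N stop threshold. The bins had already stopped moving, at 0.5 mm or less, after the first touch at 14 N.
- **Other goods:** I measured the blue bins again and they had not moved. The filter, bearing, jack and carton looked undisturbed in the pictures, but I did not measure them again.

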